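Switch on the bench outlet with the red locking toggle

TASK

Switch on the bench outlet box that has the red toggle: pull its locking bat straight out along its own length until the cross pin clears the steel gate, flip it over to the side of the outlets and the green dot, and let it spring back down into the notch there. Leave the blue toggle alone, and do not push about or tip the reagent bottle and the stoppered flask.

Things in the scene. Friction and masses are not known exactly. Their poses are not given: they have to be found in the camera images.
- red_grip (a point): Centre of the head of the red bat, where to grip it. The head is a red paddle, 16 mm thick between its flat sides (along y), 24 mm wide (along x), from 23 mm below this point to 12 mm above it. Axes: z along the bat, outward (the pull); y along the hinge, horizontal; x square to both. The hinge lies 85 mm from this point along -z with the bat home. It pivots freely between gripping fingers.
- red_swing (a joint): Hinge of the red bat, rad. 0: off, leaning 30 degrees from upright to the plain end of its box (white dot). 1.05: on, leaning 30 degrees the other way, to the outlets and green dot; growing turns the bat right-handedly about its y axis. Unless pulled it is locked below 0.21 (off notch) or above 0.84 (on notch). It turns easily and falls outward by its own weight.
- red_pull (a joint): How far the red bat is pulled out along its length, m. 0: home; end stop 0.016. A spring draws it home with 3 N at 0 and 5.5 N at 0.016. It carries a steel cross pin, 36 mm along y, 49 mm below the grip point; pulled over 0.0105 the pin clears the dark steel gate (two cheeks, 28 mm over both, standing up to 43 mm out from the hinge).
- red_box: Grey outlet box that carries the red bat, 160 x 110 mm, 60 mm tall, fixed to the bench. Origin on the bench right below the bat's hinge, which is 34 mm up. +x: along the box to the outlet end (white plate with two black outlets, green dot), its on side; z up.
- blue_grip (a point): The same point, with the same axes, on the blue bat of a second, otherwise like box, fixed too; it is off and stays so.
- bottle_mid (a point): Half-way up a white plastic reagent bottle with a green band, 60 mm across and 130 mm tall, loose on the bench. z up.
- flask_mid (a point): 54 mm over the foot of a small conical glass flask with a white stopper, 72 mm across at the foot and 120 mm tall, loose on the bench. z up.
Not all that is in view belongs to the job. Leave any purple look-alike of the part that bears bottle_mid alone.

How it is judged:
By the outcome, as a careful person would: the job done as asked, in the order asked, and still so for the second after the job is handed in, with the robot touching nothing.
It also fails if it takes over 35 s, if anything falls off the work surface, if the arm or the gripper's body presses on something with over 40 N, if the wrist force passes 120 N, or if a joint passes its speed limit or range.

ROBOT

A 6-joint arm with a two-finger parallel gripper is mounted at the origin on the work surface. World frame = base frame: x ahead of the robot, y to its left, z up, the work surface at z = 0. Lengths are in m, angles in rad, forces in N, time in s.
With the tool pointing down it reaches from about 0.4 to 0.825 m from the base axis. Payload 7 kg.
Tool frame: the origin (TCP) lies on the front face of the gripper's body, between the roots of the fingers; the fingertips stand 66 mm ahead of it and the grasp point (between the pads) lies 47 mm ahead of it; y points along the fingers, z is the direction in which the jaws open and shut, and the axes are right-handed (so a half turn about y gives the same grasp; the last joint's range is limited). The gripper opens to 88 mm and grips with 3 to 60 N. Pads are 19 mm wide; open, the fingers measure 130 mm over their backs; the gripper's body (78 mm by 193 mm) begins 47 mm behind the grasp point.
Start: joints at [-0.823, 0.359, 0.012, 0, -1.224, -0.288], TCP at [0.3, -0.605, 0.292] pointing down, gripper open.
Joint ranges: [-3.07, 3.07], [-1.43, 2.12], [-1.02, 1.25], [-3.03, 1.67], [-3.05, -0], [-3.03, 3.03]. Speed limits (rad/s): [2.39, 2.39, 3.01, 3.14, 3.14, 3.14].

INTERFACE

Orientations are given as a unit quaternion [w, x, y, z].
In Python, from workcell import get_state, grab_frame, close_job gives the robot as it stands.
- The arm moves only by the shell command python3 -m creep 'ROWS' [FORCE]. ROWS is JSON, a list of rows, each an object with "travel": the shift along the tool's x, y, z in m, a list of three; "dr": the turn, a rotation vector about the tool's x, y, z in rad, a list of three; "grip": the opening in per cent of the stroke, from 0 (shut) to 100 (fully open). A call has 1 to 12 rows; each row is the pose to reach, as a shift and turn from the pose measured when the call began, along the tool's axes at that moment; what a row does not reach only later rows make up. A row lasts 1/8 s, in which the tool goes at most 62.5 mm and 10.7 degrees, less where a joint would pass 70% of its speed; a pose out of reach is approached as far as the arm can. A call with a gripper value outside its range is refused whole. The fingers move at their own pace and stop on an object; FORCE is the grip in N (left out, the last holds). Time passes only in rows, so rows that repeat a pose let the fingers close. It gives the time, the measured TCP pose, the force and the opening at its end, in the units of the state.
- get_state(): the state, without advancing time (a new reading comes with each control period).
- grab_frame(name): name is "side" or "top" or "wrist"; returns a dict with "img" (384x512x3 uint8, blue, green, red), "K" (3x3 intrinsics, pixels), "R" (3x3) and "t" (3): a world point X has camera coordinates R X + t; the wrist camera has in their place "hand_eye" (4x4, takes a point from camera to tool coordinates, whose origin is the TCP and whose axes are the tool frame's). Camera axes: x right, y down, z forward; pixel columns grow to the right and rows downward; lengths in m; the calibration is good to about 2 mm. A picture is of the moment at which its call begins: read the wrist's pose just before it. There is no depth.
- close_job(): hands the job in, once; it reports no verdict.
The state is a dict: "clock": time; "qpos": joint angles; "joint_velocities": joint speeds; "joint_efforts": joint torques, N m; "position": TCP position; "ee_rot": TCP orientation; "wrist_force": force on the tool from outside, world axes, zero at the start; "moment": the same for the moment, N m; "gripper_width": finger opening in m.
Only numpy, scipy, OpenCV 4.12 (cv2) and the standard library are available. Lean on these libraries where they do the work, as an engineer would, in place of code of your own. Each camera call takes 0.05 s, during which the arm holds its last target.

## Working session

There is one attempt and no reset: what is moved stays moved. The work goes in short steps, Python scripts to look and compute and a shell command to move; the robot and the scene stay as the last step left them, time stands still between calls to the robot, and variables do not carry over. Pictures are saved under pics/ and viewed, and the job is handed in when it is done.

```bash
ls; mkdir -p pics
python3 - <<'E'
from workcell import get_state, grab_frame
import cv2
s=get_state(); print(s)
for n in("side","top","wrist"):
    f=grab_frame(n); cv2.imwrite(f"pics/{n}0.png",f["img"]); print(n,f["K"],f.get("R"),f.get("t"),f.get("hand_eye"))
E
```

```text
pics
{'clock': 0.0, 'qpos': array([-8.22902946e-01,  3.59397125e-01,  1.10478590e-02, -3.60175574e-04,
       -1.22409529e+00, -2.88058944e-01]), 'joint_velocities': array([-0.00023432, -0.00072387, -0.00041753, -0.00060706, -0.00052116,
        0.00132871]), 'joint_efforts': array([-2.41793219e-03, -5.82719028e+01,  2.93055797e+01,  6.99740231e+00,
        6.90367728e-03, -1.02625756e-04]), 'position': array([ 0.29935408, -0.60455827,  0.29120938]), 'ee_rot': array([ 0.68907467, -0.68794352, -0.16092067,  0.16128968]), 'wrist_force': array([-0.440044  , -0.08516074, -0.49132669]), 'moment': array([0.03646571, 0.01851148, 0.05744297]), 'gripper_width': 0.08780322304879927}
side [[371.01321558   0.         255.03620139]
 [  0.         371.01321558 189.82921835]
 [  0.           0.           1.        ]] [[ 0.72731853 -0.68624475 -0.00871175]
 [-0.43675579 -0.45303078 -0.77717919]
 [ 0.52938845  0.56906174 -0.62921905]] [-0.44921659  0.36466783  0.4945962 ] None
top [[392.13386973   0.         260.97783167]
 [  0.         392.13386973 191.75179615]
 [  0.           0.           1.        ]] [[-0.06325387 -0.9979868   0.00461537]
 [-0.97074456  0.06045254 -0.23238005]
 [ 0.23163321 -0.01917928 -0.97261411]] [0.01864045 0.65762727 0.91107763] None
wrist [[296.86743576   0.         252.04278263]
 [  0.         296.86743576 192.51713794]
 [  0.           0.           1.        ]] None None [[-5.98466257e-05  9.54629092e-01  2.97797403e-01 -8.08610993e-02]
 [ 2.76107188e-04 -2.97797376e-01  9.54629062e-01 -9.36710271e-02]
 [ 9.99999960e-01  1.39355332e-04 -2.45757786e-04 -1.89671214e-04]
 [ 0.00000000e+00  0.00000000e+00  0.00000000e+00  1.00000000e+00]]
```

View pics/side0.png

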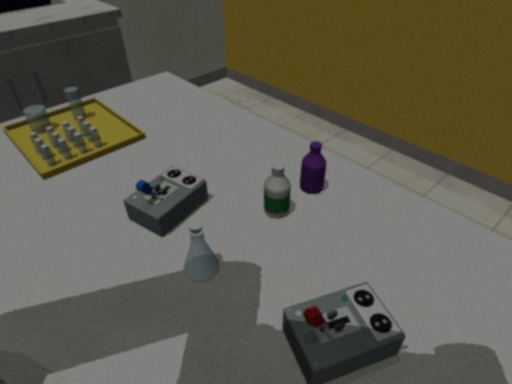

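View pics/top0.png

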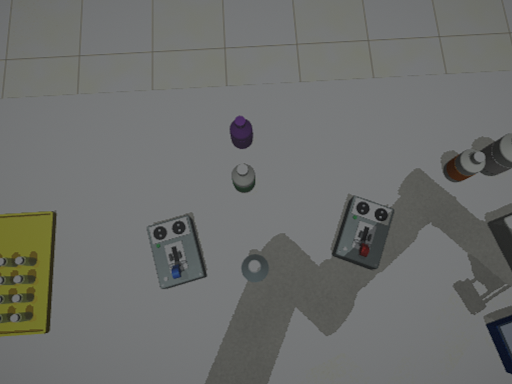

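View pics/wrist0.png

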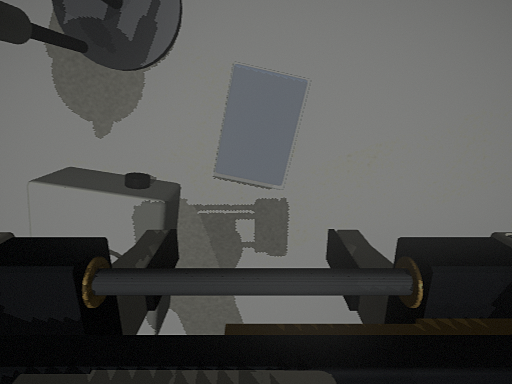

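Run:
```python
import cv2
a=cv2.imread("pics/top0.png")[185:280,320:410]; b=cv2.imread("pics/side0.png")[275:384,275:410]
cv2.imwrite("pics/topc.png",cv2.resize(a,None,fx=6,fy=6,interpolation=cv2.INTER_CUBIC))
cv2.imwrite("pics/sidec.png",cv2.resize(b,None,fx=5,fy=5,interpolation=cv2.INTER_CUBIC))
```

```text
(no output)
```

View pics/topc.png

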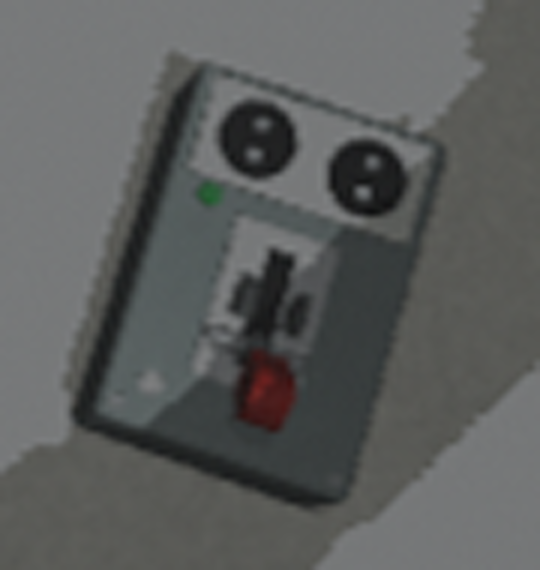

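View pics/sidec.png

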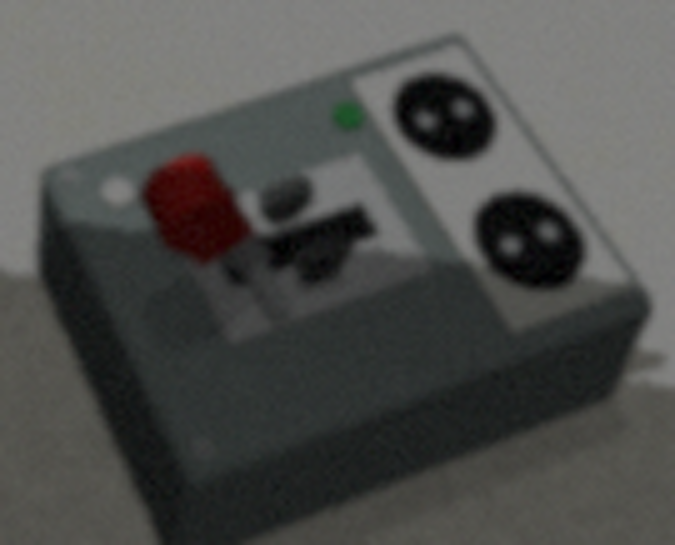

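```bash
cat > h.py <<'E'
import numpy as np, cv2
from workcell import get_state, grab_frame
from scipy.spatial.transform import Rotation as R
def st():
    s=get_state(); q=s["ee_rot"]; return s,R.from_quat([q[1],q[2],q[3],q[0]]).as_matrix(),np.array(s["position"])
_f={}
def cam(n):
    if n not in _f:_f[n]=grab_frame(n)
    f=_f[n];return f["K"],np.array(f["R"]),np.array(f["t"]).reshape(3)
def plane(n,uv,z):
    K,Rm,t=cam(n);C=-Rm.T@t;d=Rm.T@np.linalg.solve(K,[uv[0],uv[1],1.]);return C+d*(z-C[2])/d[2]
def tri(a,b):
    P=[]
    for n in("top","side"):
        K,Rm,t=cam(n);P.append(K@np.c_[Rm,t])
    X=cv2.triangulatePoints(P[0],P[1],np.array(a,float).reshape(2,1),np.array(b,float).reshape(2,1))[:,0];return X[:3]/X[3]
E
python3 - <<'E'
from h import *
s,Rt,p=st();print(Rt)
T=lambda u,v:(320+(u+.5)/6-.5,185+(v+.5)/6-.5)
S=lambda u,v:(275+(u+.5)/5-.5,275+(v+.5)/5-.5)
for nm,a,b in [("outL",(205,65),(460,38)),("outR",(440,145),(648,300)),("plR",(340,490),(195,480)),("plL",(90,410),(45,170)),("green",(208,194),(348,116)),("white",(150,381),(118,191)),("outl1",(258,139),(445,116)),("outl2",(367,178),(530,240))]:
    print(nm,plane("top",T(*a),.06),plane("side",S(*b),.06),tri(T(*a),S(*b)))
print("head",tri(T(266,390),S(197,207)))
print("flask",plane("top",(255,267),.12),plane("side",(201,268),0.01),"bottle",plane("top",(242,168),.13),plane("side",(277,168),.13))
E
```

```text
[[ 8.96193438e-01 -6.48511115e-04 -4.43663048e-01]
 [ 4.43663512e-01  1.09078374e-03  8.96192780e-01]
 [-9.72505402e-05 -9.99999195e-01  1.26527395e-03]]
outL [ 0.63722871 -0.25975095  0.06      ] [ 0.63528106 -0.26381994  0.06      ] [ 0.63895045 -0.26172923  0.05433771]
outR [ 0.5964121  -0.35520703  0.06      ] [ 0.59349799 -0.35853046  0.06      ] [ 0.59764348 -0.35762612  0.0537241 ]
plR [ 0.45611691 -0.29390695  0.06      ] [ 0.45100249 -0.29831821  0.06      ] [ 0.45585983 -0.29637977  0.05018954]
plL [ 0.49489983 -0.19505948  0.06      ] [ 0.49327451 -0.20032388  0.06      ] [ 0.49602532 -0.19691834  0.05300108]
green [ 0.58163852 -0.25441864  0.06      ] [ 0.58132215 -0.25599213  0.06      ] [ 0.58222817 -0.25517275  0.05807833]
white [ 0.50517943 -0.22114095  0.06      ] [ 0.50465701 -0.22184025  0.06      ] [ 0.50526979 -0.22139805  0.05884146]
outl1 [ 0.60380563 -0.27840692  0.06      ] [ 0.60465786 -0.27827841  0.06      ] [ 0.60384643 -0.27836048  0.06078364]
outl2 [ 0.58424618 -0.32236333  0.06      ] [ 0.58518497 -0.3226758   0.06      ] [ 0.58447832 -0.32252601  0.06042457]
head [ 0.49547694 -0.25735958  0.10168883]
flask [0.47036763 0.00321774 0.12      ] [ 0.46726786 -0.00381939  0.01      ] bottle [0.70674867 0.02045441 0.13      ] [0.69601935 0.0133739  0.13      ]
```

```bash
python3 -m creep '[{"travel":[0.05,0,0.035],"dr":[0,0.14,0],"grip":60},{"travel":[0.1,0.01,0.07],"dr":[0,0.28,0],"grip":60},{"travel":[0.15,0.02,0.105],"dr":[0,0.42,0],"grip":60},{"travel":[0.2,0.03,0.14],"dr":[0,0.56,0],"grip":60},{"travel":[0.25,0.04,0.175],"dr":[0,0.7,0],"grip":60},{"travel":[0.3,0.041,0.207],"dr":[0,0.82,0],"grip":60},{"travel":[0.328,0.041,0.226],"dr":[0,0.878,0],"grip":60},{"travel":[0.328,0.041,0.226],"dr":[0,0.878,0],"grip":60},{"travel":[0.328,0.041,0.226],"dr":[0,0.878,0],"grip":60},{"travel":[0.328,0.041,0.226],"dr":[0,0.878,0],"grip":60}]' 20
python3 - <<'E'
from h import *
s,Rt,p=st();print(Rt,p,s["clock"],s["wrist_force"])
f=grab_frame("wrist");cv2.imwrite("pics/w1.png",f["img"])
E
```

```text
clock: 1.5
position: [0.4926, -0.2574, 0.2508]
ee_rot: [0.692, -0.691, 0.147, -0.147]
wrist_force: [-1.2, -0.7, -0.6]
gripper_width: 0.0526
[[ 9.13469606e-01 -5.23310789e-04  4.06906630e-01]
 [-4.06906284e-01  6.57101266e-04  9.13469673e-01]
 [-7.45407397e-04 -9.99999647e-01  3.87303586e-04]] [ 0.49263767 -0.25736854  0.25084618] 1.5 [-1.1534131  -0.71810158 -0.5592775 ]
```

View pics/w1.png

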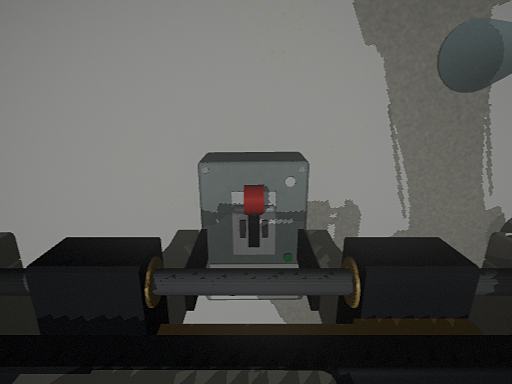

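Run:
```python
import cv2
a=cv2.imread("pics/w1.png")[145:270,190:320]
cv2.imwrite("pics/w1c.png",cv2.resize(a,None,fx=5,fy=4.6,interpolation=cv2.INTER_CUBIC) if 0 else cv2.resize(a,None,fx=4.6,fy=4.6,interpolation=cv2.INTER_CUBIC))
import numpy as np
i=cv2.imread("pics/w1.png").astype(int); m=(i[...,2]-np.maximum(i[...,1],i[...,0])>40); m[300:]=0
ys,xs=np.nonzero(m);print(xs.min(),xs.max(),ys.min(),ys.max(),xs.mean(),ys.mean())
```

```text
244 263 186 212 253.46108949416342 199.4941634241245
```

View pics/w1c.png

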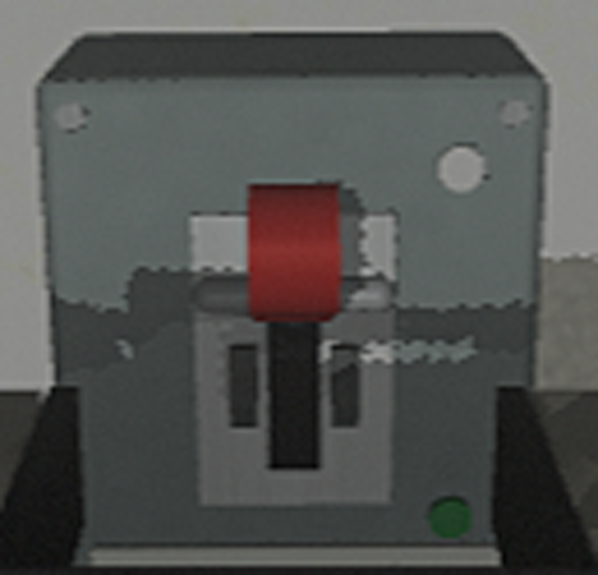

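Run:
```python
from h import *
s,Rt,p=st(); f=grab_frame("wrist");H=f["hand_eye"];K=f["K"]
def pw(X):
    c=np.linalg.inv(H)@np.r_[Rt.T@(np.array(X)-p),1];u=K@c[:3];return u[:2]/u[2]
yaw=np.deg2rad(-24);bx=np.array([np.cos(yaw),np.sin(yaw),0]);by=np.array([-bx[1],bx[0],0]);bz=np.array([0,0,1.])
h=np.array([.5318,-.2736,.034]);
d=-.5*bx+.866*bz; nx=.866*bx+.5*bz
for zz in(.097,.062):
  for xx in(-.012,.012): print(zz,xx,pw(h+d*zz+nx*xx))
print("centre",pw(h+.0795*d))
for nm,X in [("white",(.5052,-.2214,.06)),("green",(.5819,-.2552,.06))]: print(nm,pw(X))
g=h+.085*d;print("to tcp",Rt.T@(g+.047*bz-p))
```

```text
0.097 -0.012 [253.60129632 182.76715399]
0.097 0.012 [253.65200643 212.01614537]
0.062 -0.012 [253.40221246 192.28057858]
0.062 0.012 [253.44261687 218.01706022]
centre [253.51747667 201.38730192]
white [290.43226347 181.80429306]
green [287.76607657 256.95619626]
to tcp [-6.37535013e-05  9.62573919e-02  1.15121973e-03]
```

```bash
python3 -m creep '[{"travel":[0,0.05,0.001],"dr":[0,0,0],"grip":45},{"travel":[0,0.096,0.001],"dr":[0,0,0],"grip":45},{"travel":[0,0.096,0.001],"dr":[0,0,0],"grip":45},{"travel":[0,0.096,0.001],"dr":[0,0,0],"grip":45},{"travel":[0,0.096,0.001],"dr":[0,0,0],"grip":45}]' 30
python3 - <<'E'
from h import *
for n in("side","wrist"):
    f=grab_frame(n);a=f["img"]
    cv2.imwrite(f"pics/{n}2.png",cv2.resize(a[230:384,240:440],None,fx=3.8,fy=3.8) if n=="side" else a)
E
```

```text
clock: 2.22
position: [0.4941, -0.2569, 0.1569]
ee_rot: [0.692, -0.691, 0.146, -0.148]
wrist_force: [0.4, -0.1, -0.1]
gripper_width: 0.0394
```

View pics/side2.png

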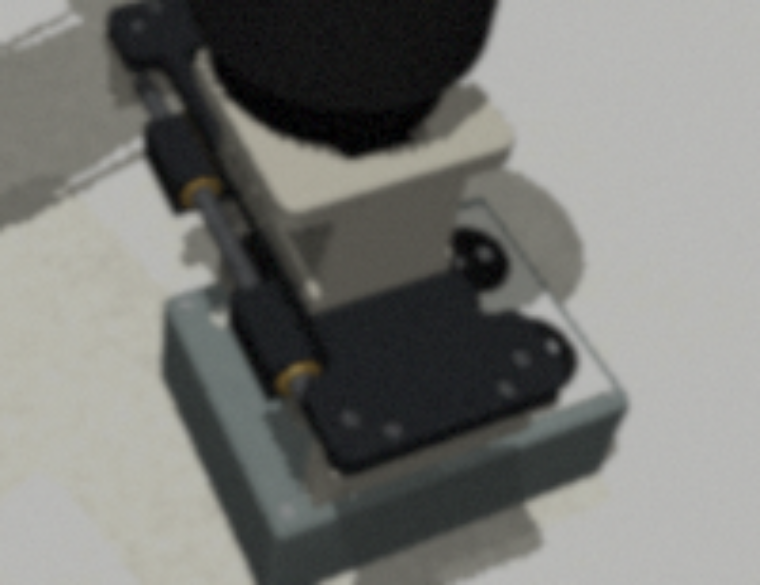

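View pics/wrist2.png

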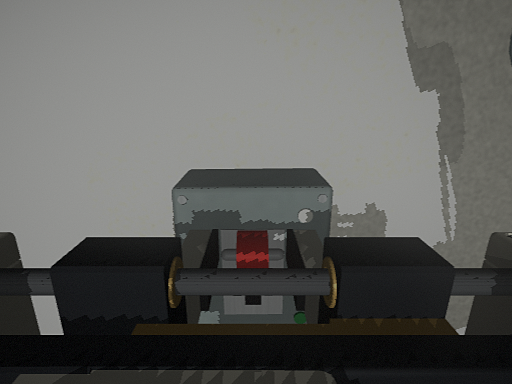

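The side view is mostly hidden by the gripper. The wrist view shows the red head centred between the fingers (cols 237–269). Closing now.

```bash
python3 -m creep '[{"travel":[-0.001,0.002,0],"dr":[0,0,0],"grip":0},{"travel":[-0.001,0.002,0],"dr":[0,0,0],"grip":0},{"travel":[-0.001,0.002,0],"dr":[0,0,0],"grip":0},{"travel":[-0.001,0.002,0],"dr":[0,0,0],"grip":0},{"travel":[-0.001,0.002,0],"dr":[0,0,0],"grip":0},{"travel":[-0.001,0.002,0],"dr":[0,0,0],"grip":0}]' 45
python3 - <<'E'
from h import *
s,Rt,p=st();print(p,Rt.T@s["wrist_force"],s["moment"])
E
```

```text
clock: 3.08
position: [0.4929, -0.2562, 0.1546]
ee_rot: [0.692, -0.691, 0.146, -0.148]
wrist_force: [-1.0, 1.7, 3.2]
gripper_width: 0.0155
[ 0.49289069 -0.25620795  0.15460981] [-1.57061935 -3.16038002  1.15733445] [0.48609691 0.26512011 0.10453187]
```

```bash
python3 -m creep '[{"travel":[-0.003,-0.006,0],"dr":[0,0,0],"grip":0},{"travel":[-0.0065,-0.0115,0],"dr":[0,0,0],"grip":0},{"travel":[-0.0065,-0.0115,0],"dr":[0,0,0],"grip":0},{"travel":[-0.0065,-0.0115,0],"dr":[0,0,0],"grip":0},{"travel":[-0.0065,-0.0115,0],"dr":[0,0,0],"grip":0}]'
python3 - <<'E'
from h import *
s,Rt,p=st();print(p,Rt.T@s["wrist_force"],s["moment"])
f=grab_frame("wrist");cv2.imwrite("pics/w3.png",f["img"])
print(Rt.T@(p-[.49289,-.25621,.15461]))
E
```

```text
clock: 3.7
position: [0.487, -0.2536, 0.1659]
ee_rot: [0.692, -0.691, 0.146, -0.148]
wrist_force: [1.8, -0.6, -5.2]
gripper_width: 0.0157
[ 0.48697425 -0.25357256  0.16590118] [1.86547696 5.17431194 0.18691276] [-0.2850814  -0.83371497  0.0931981 ]
[-6.45473036e-03 -1.13039424e-02  1.27761992e-05]
```

View pics/w3.png

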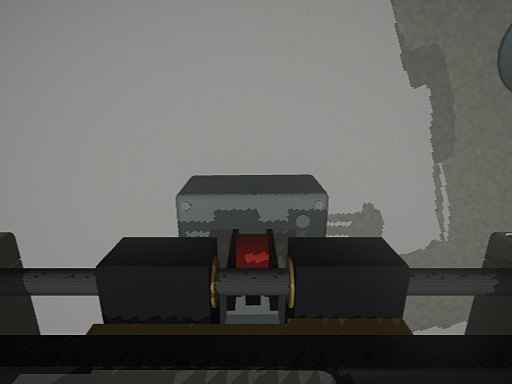

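```bash
python3 -m creep '[{"travel":[0.0076,-0.0039,0],"dr":[0,0,0],"grip":0},{"travel":[0.0155,-0.0073,0],"dr":[0,0,0],"grip":0},{"travel":[0.0236,-0.0098,0],"dr":[0,0,0],"grip":0},{"travel":[0.0236,-0.0098,0],"dr":[0,0,0],"grip":0}]'
python3 - <<'E'
from h import *
s,Rt,p=st();print(p,Rt.T@s["wrist_force"],s["moment"],Rt.T@(p-[.49289,-.25621,.15461]))
E
```

```text
clock: 4.25
position: [0.5073, -0.2627, 0.1745]
ee_rot: [0.692, -0.691, 0.148, -0.147]
wrist_force: [-2.9, 4.6, -6.3]
gripper_width: 0.0158
[ 0.5073368  -0.26273043  0.1745455 ] [-4.47068306  6.34869061  2.9954082 ] [1.73120422 1.53026368 0.14060015] [ 1.57994989e-02 -1.99755771e-02 -4.73313376e-05]
```

Run:
```python
from h import *
f=grab_frame("wrist");cv2.imwrite("pics/w4.png",cv2.resize(f["img"][160:330,160:350],None,fx=3.5,fy=3.5))
f=grab_frame("top");cv2.imwrite("pics/t4.png",cv2.resize(f["img"][180:290,310:420],None,fx=5,fy=5))
s,Rt,p=st();print(Rt.T@s["wrist_force"],s["clock"])
```

```text
[-4.40510695  6.89214518  3.02064837] 4.35
```

View pics/w4.png

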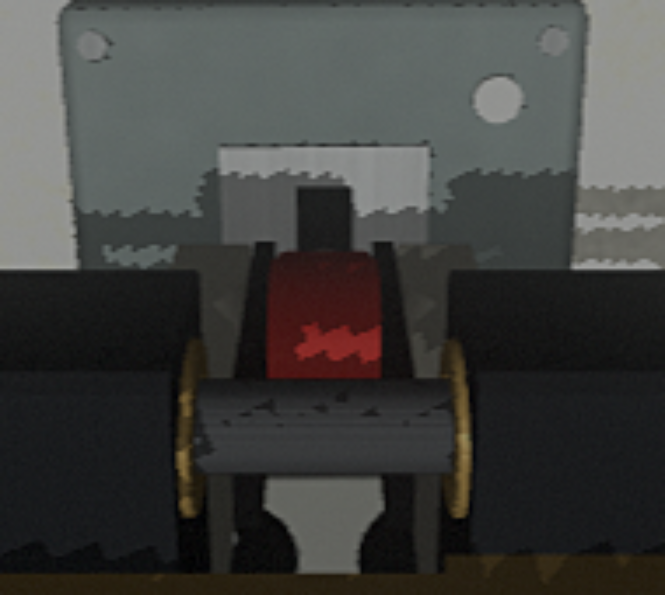

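View pics/t4.png

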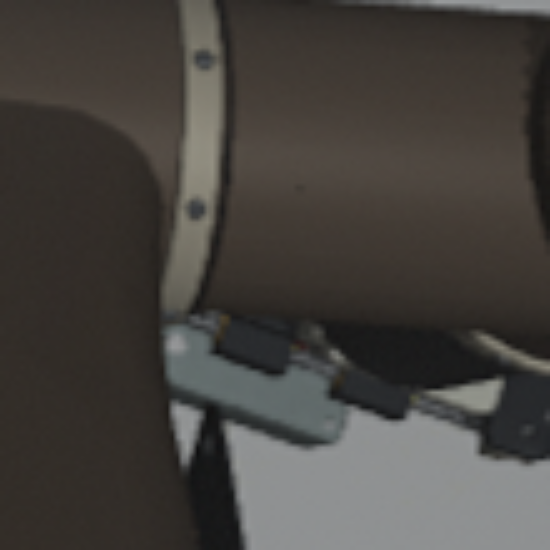

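```bash
python3 -m creep '[{"travel":[0,-0.0018,0],"dr":[0,0,0],"grip":0},{"travel":[0,-0.0018,0],"dr":[0,0,0],"grip":0},{"travel":[0,-0.0018,0],"dr":[0,0,0],"grip":0}]'
python3 - <<'E'
from h import *
s,Rt,p=st();print(p,Rt.T@s["wrist_force"],s["moment"],Rt.T@(p-[.49289,-.25621,.15461]))
E
```

```text
clock: 4.72
position: [0.5068, -0.2625, 0.1763]
ee_rot: [0.692, -0.691, 0.148, -0.147]
wrist_force: [-2.9, 5.1, -7.8]
gripper_width: 0.0158
[ 0.50679872 -0.26253519  0.1763299 ] [-4.71076402  7.84601047  3.5121221 ] [1.73946656 1.40442419 0.18185378] [ 1.52223420e-02 -2.17597793e-02 -8.48611309e-05]
```

```bash
python3 -m creep '[{"travel":[0.007,-0.0013,0],"dr":[0,0,0],"grip":0},{"travel":[0.0136,-0.0022,0],"dr":[0,0,0],"grip":0},{"travel":[0.0205,-0.003,0],"dr":[0,0,0],"grip":0},{"travel":[0.0273,-0.0032,0],"dr":[0,0,0],"grip":0},{"travel":[0.0273,-0.0032,0],"dr":[0,0,0],"grip":0}]'
python3 - <<'E'
from h import *
s,Rt,p=st();print(p,Rt.T@s["wrist_force"],s["moment"],Rt.T@(p-[.49289,-.25621,.15461]))
f=grab_frame("wrist");cv2.imwrite("pics/w5.png",cv2.resize(f["img"][160:330,160:350],None,fx=3.5,fy=3.5))
E
```

```text
clock: 5.35
position: [0.5313, -0.2734, 0.179]
ee_rot: [0.692, -0.691, 0.149, -0.146]
wrist_force: [-3.4, 4.9, -6.1]
gripper_width: 0.0159
[ 0.53127809 -0.2734061   0.17901203] [-5.06506666  6.15312446  3.08351993] [2.21363479 1.67002041 0.13064801] [ 4.19537180e-02 -2.45905547e-02 -1.60505198e-05]
```

View pics/w5.png

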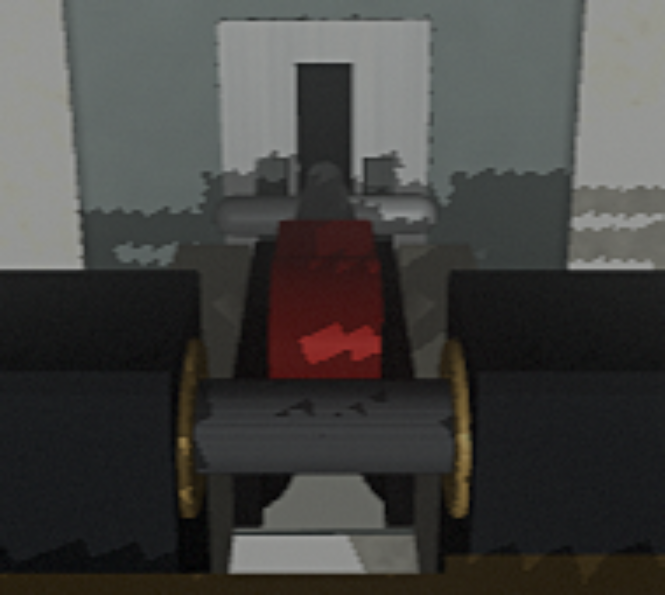

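```bash
python3 -m creep '[{"travel":[0.007,0.0,0],"dr":[0,0,0],"grip":0},{"travel":[0.0145,0.0007,0],"dr":[0,0,0],"grip":0},{"travel":[0.0215,0.002,0],"dr":[0,0,0],"grip":0},{"travel":[0.028,0.0035,0],"dr":[0,0,0],"grip":0},{"travel":[0.0345,0.0057,0],"dr":[0,0,0],"grip":0},{"travel":[0.041,0.0082,0],"dr":[0,0,0],"grip":0},{"travel":[0.046,0.0106,0],"dr":[0,0,0],"grip":0},{"travel":[0.05,0.0125,0],"dr":[0,0,0],"grip":0},{"travel":[0.05,0.0125,0],"dr":[0,0,0],"grip":0}]'
python3 - <<'E'
from h import *
s,Rt,p=st();print(p,Rt.T@s["wrist_force"],s["moment"],Rt.T@(p-[.49289,-.25621,.15461]))
f=grab_frame("wrist");cv2.imwrite("pics/w6.png",cv2.resize(f["img"][160:330,160:350],None,fx=3.5,fy=3.5))
f=grab_frame("side");cv2.imwrite("pics/s6.png",cv2.resize(f["img"][230:384,240:440],None,fx=3.8,fy=3.8))
E
```

```text
clock: 6.52
position: [0.5762, -0.2934, 0.1662]
ee_rot: [0.692, -0.691, 0.15, -0.146]
wrist_force: [-5.1, 6.5, -1.5]
gripper_width: 0.0154
[ 0.57620958 -0.29342688  0.16622028] [-7.32162481  1.59451661  3.85066809] [ 2.51199885  2.17912123 -0.01835979] [ 9.11790924e-02 -1.21826145e-02  5.80268966e-05]
```

View pics/w6.png

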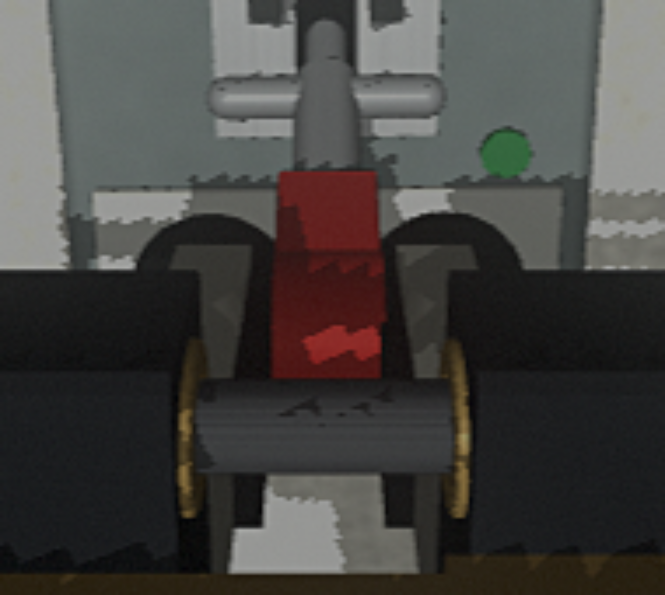

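View pics/s6.png

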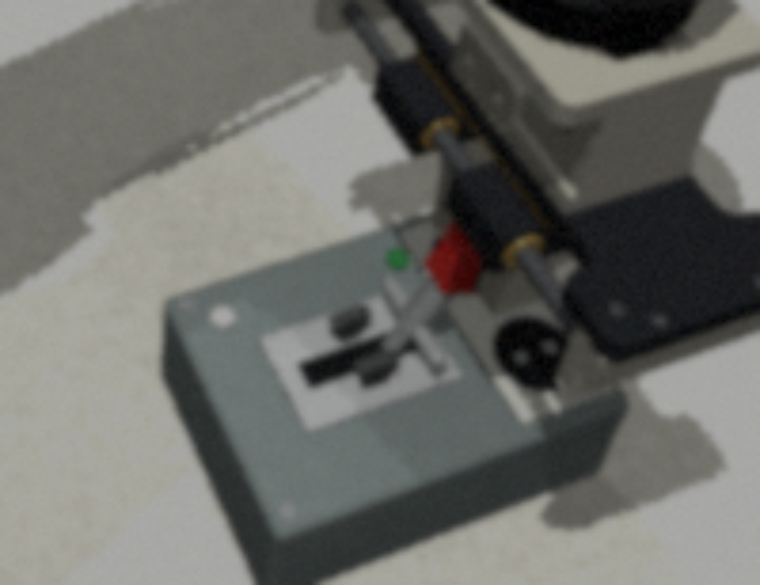

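The bat leans to the outlets and its pin sits past the gate. I'll lower it home along its length, then open.

```bash
python3 -m creep '[{"travel":[-0.002,0.004,0],"dr":[0,0,0],"grip":0},{"travel":[-0.004,0.008,0],"dr":[0,0,0],"grip":0},{"travel":[-0.006,0.0108,0],"dr":[0,0,0],"grip":0},{"travel":[-0.006,0.0108,0],"dr":[0,0,0],"grip":0},{"travel":[-0.006,0.0108,0],"dr":[0,0,0],"grip":0}]'
python3 - <<'E'
from h import *
s,Rt,p=st();print(p,Rt.T@s["wrist_force"],Rt.T@(p-[.49289,-.25621,.15461]))
E
python3 -m creep '[{"travel":[0,0,0],"dr":[0,0,0],"grip":45},{"travel":[0,0,0],"dr":[0,0,0],"grip":45},{"travel":[0,0,0],"dr":[0,0,0],"grip":45},{"travel":[0,0,0],"dr":[0,0,0],"grip":45},{"travel":[0,0,0],"dr":[0,0,0],"grip":45}]'
python3 - <<'E'
from h import *
s,Rt,p=st();print(p,Rt.T@s["wrist_force"])
f=grab_frame("wrist");cv2.imwrite("pics/w7.png",cv2.resize(f["img"][160:330,160:350],None,fx=3.5,fy=3.5))
f=grab_frame("side");cv2.imwrite("pics/s7.png",cv2.resize(f["img"][230:384,240:440],None,fx=3.8,fy=3.8))
E
```

```text
clock: 7.25
position: [0.571, -0.291, 0.1567]
ee_rot: [0.692, -0.691, 0.149, -0.146]
wrist_force: [-3.4, 5.6, 0.7]
gripper_width: 0.0155
[ 0.57104309 -0.29099288  0.15670288] [-5.35661327 -0.71171838  3.69848765] [ 0.08553288 -0.00249873  0.00013008]
clock: 7.88
position: [0.5711, -0.2911, 0.1567]
ee_rot: [0.692, -0.691, 0.149, -0.146]
wrist_force: [0.6, -0.4, 0.2]
gripper_width: 0.0393
[ 0.57111847 -0.29109398  0.15672869] [ 0.71229685 -0.24624948 -0.15206402]
```

View pics/w7.png

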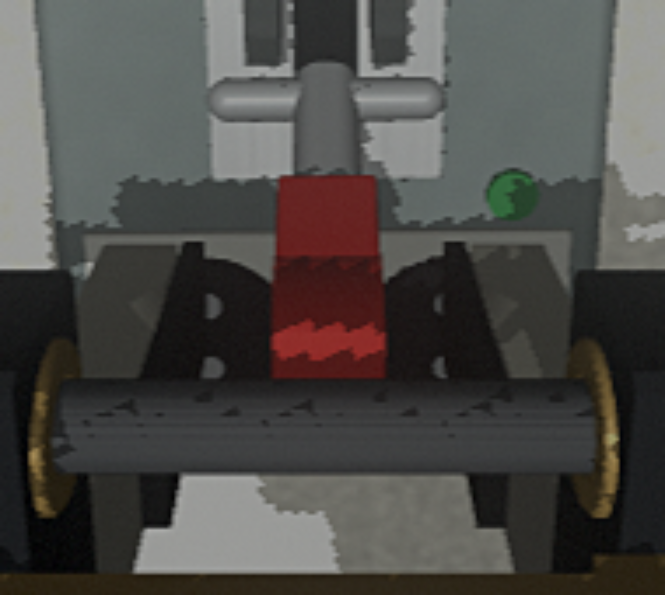

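View pics/s7.png

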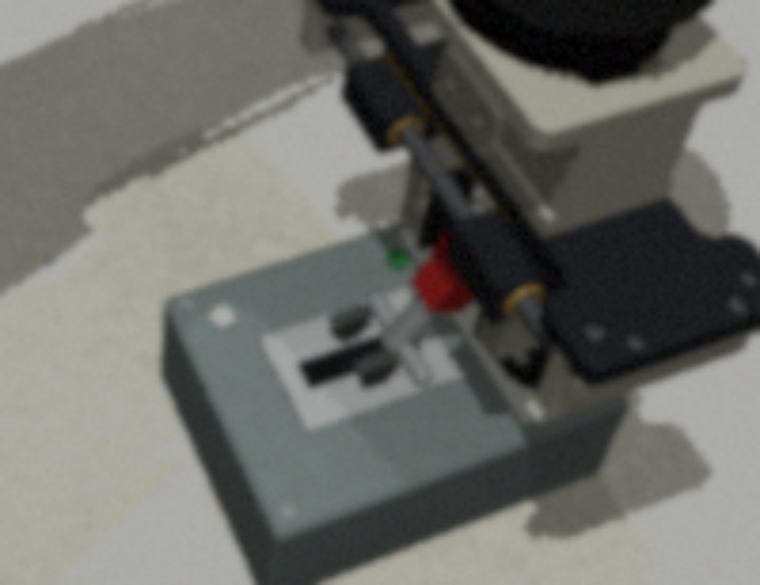

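Released, and the bat is home in the on notch. Next I'll retract straight up.

```bash
python3 -m creep '[{"travel":[0,-0.03,0],"dr":[0,0,0],"grip":45},{"travel":[0,-0.08,0],"dr":[0,0,0],"grip":45},{"travel":[0,-0.12,0],"dr":[0,0,0],"grip":45},{"travel":[-0.05,-0.13,-0.05],"dr":[0,0,0],"grip":45},{"travel":[-0.1,-0.13,-0.1],"dr":[0,0,0],"grip":45},{"travel":[-0.1,-0.13,-0.1],"dr":[0,0,0],"grip":45},{"travel":[-0.1,-0.13,-0.1],"dr":[0,0,0],"grip":45}]'
python3 - <<'E'
from h import *
for n in("side","top","wrist"):
    f=grab_frame(n);cv2.imwrite(f"pics/{n}8.png",f["img"])
    if n=="side":cv2.imwrite("pics/s8.png",cv2.resize(f["img"][260:384,270:410],None,fx=4.8,fy=4.8))
E
```

```text
clock: 8.85
position: [0.4387, -0.3424, 0.2877]
ee_rot: [0.692, -0.691, 0.149, -0.147]
wrist_force: [-0.0, -0.2, 0.5]
gripper_width: 0.0395
```

View pics/side8.png

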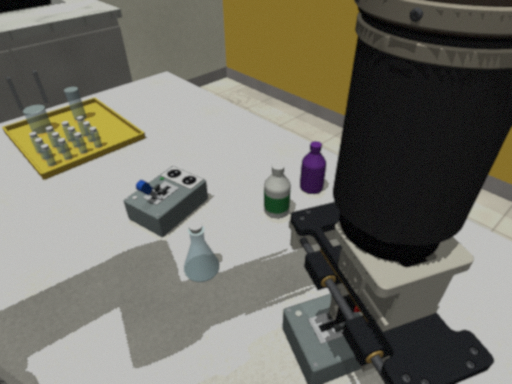

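View pics/s8.png

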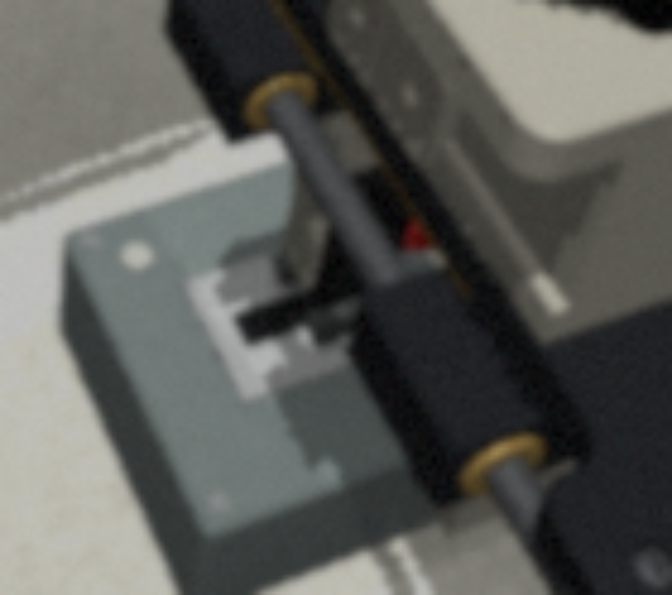

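View pics/wrist8.png

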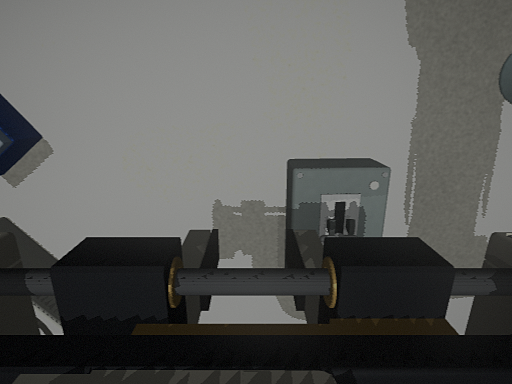

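```bash
python3 -m creep '[{"travel":[-0.02,-0.02,-0.05],"dr":[0,0,0],"grip":45},{"travel":[-0.04,-0.02,-0.1],"dr":[0,0,0],"grip":45},{"travel":[-0.06,-0.02,-0.15],"dr":[0,0,0],"grip":45},{"travel":[-0.06,-0.02,-0.18],"dr":[0,0,0],"grip":45},{"travel":[-0.06,-0.02,-0.18],"dr":[0,0,0],"grip":45},{"travel":[-0.06,-0.02,-0.18],"dr":[0,0,0],"grip":45}]'
python3 - <<'E'
from h import *
for n in("side","top"):
    f=grab_frame(n);cv2.imwrite(f"pics/{n}9.png",f["img"])
    if n=="side":cv2.imwrite("pics/s9.png",cv2.resize(f["img"][260:384,270:410],None,fx=4.8,fy=4.8))
    d=cv2.absdiff(f["img"],cv2.imread(f"pics/{n}0.png"))
E
```

```text
clock: 9.75
position: [0.3131, -0.4815, 0.3065]
ee_rot: [0.692, -0.691, 0.149, -0.145]
wrist_force: [1.0, 0.1, 0.8]
gripper_width: 0.0397
```

View pics/s9.png

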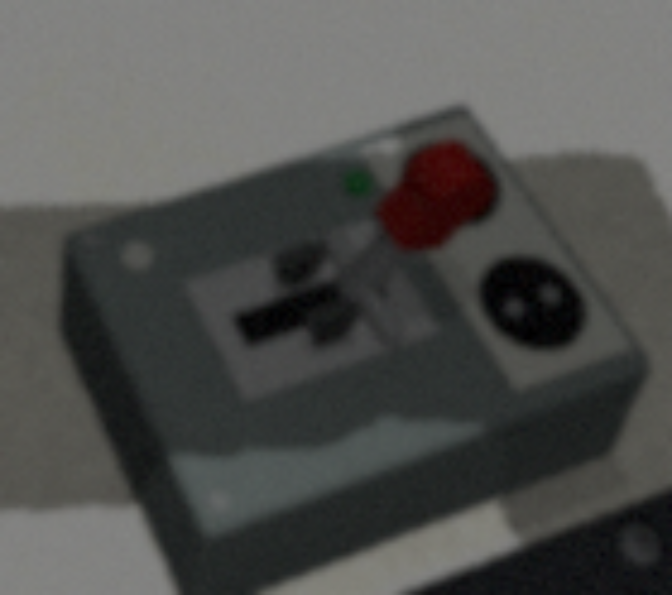

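View pics/top9.png

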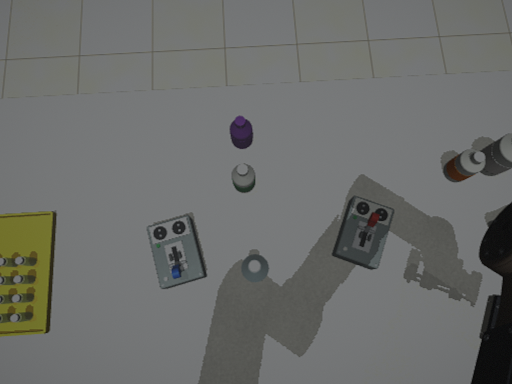

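Run:
```python
from h import *
from workcell import close_job
m=[]
for n in("top","side"):
    i=cv2.imread(f"pics/{n}9.png").astype(int);k=(i[...,2]-np.maximum(i[...,1],i[...,0])>30);k[:,:300]=0
    if n=="top":k[:,420:]=0;k[:195]=0
    ys,xs=np.nonzero(k);m.append((xs.mean(),ys.mean()))
X=tri(*m);h=np.array([.5318,-.2736,.034]);d=X-h
print(m,X,np.linalg.norm(d),np.degrees(np.arctan2(d[:2]@[.9135,-.4067],d[2])))
if np.linalg.norm(d)<.086: print(close_job())
```

```text
[(np.float64(373.8243243243243), np.float64(218.90540540540542)), (np.float64(360.3510971786834), np.float64(300.3103448275862))] [ 0.56669692 -0.28964122  0.10337242] 0.07929469501334802 28.96747723328705
the job is handed in; nothing more can be done
None
```

The red outlet box is switched on and the job is handed in, at about 10 s of the 35 s allowed. I gripped the red bat's head and pulled it about 13 mm out along its length. I then swung it over the gate to the outlet and green-dot side, lowered it into the notch, let go and backed away.

**Bat position:** Triangulating the head from the last top and side pictures puts its centre 79.3 mm from the hinge, against 79.5 mm expected with the bat home. It leans 29° to the on side, against 30° nominal.

**Other objects:** By eye, the blue toggle, the reagent bottle, the flask and the purple bottle look the same as at the start. I did not measure them. The robot is clear of everything.

**Disagreements:** During the swing there was a steady sideways force of about 4–7 N that I hadn't expected. Pulling out a further 1.8 mm did not change it. The wrist pictures showed the pin clear of the gate, so I took it for friction and carried on. The highest wrist force I read was about 10 N.

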